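# Lay out ornament blocks on the printer's galley

### The arm

A 7-joint arm with a two-finger parallel gripper is mounted at the origin on the work surface. World frame = base frame: x ahead of the robot, y to its left, z up, the work surface at z = 0. Lengths are in m, angles in rad, forces in N, time in s.
With the tool pointing down it reaches from about 0.425 to 0.875 m from the base axis. Payload 8.4 kg.
Tool frame: the origin (TCP) lies at the very end of the fingers, on their centre line; the grasp point (between the pads) lies 19 mm behind it (arm.pinch_z is the z of the grasp point in the tool frame, in m); z points along the fingers, y is the direction in which the jaws open and shut (so a half turn about z gives the same grasp; the last joint's range is limited). The gripper opens to 87 mm and grips with 3 to 60 N. Pads are 19 mm wide; open, the fingers measure 117 mm over their backs; the gripper's body (75 mm by 190 mm) begins 51 mm behind the grasp point.
Start: joints at [1.16, 0.333, 0.04, 1.465, -0.013, 1.343, -0.059], TCP at [0.199, -0.619, 0.197] pointing down, gripper open.
Joint ranges: [-2.58, 2.58], [-0.38, 2.09], [-1.3, 1.39], [0.25, 2.4], [-1.5, 4.64], [0.08, 2.09], [-2.65, 2.65]. Speed limits (rad/s): [2.22, 2.22, 2.79, 2.79, 3.14, 3.14, 3.14].

### API

Orientations are given as a unit quaternion [x, y, z, w].
In Python, from cell import arm gives the robot as it stands.
- The arm moves only by the shell command python3 -m handwheel 'ROWS' [FORCE]. ROWS is JSON, a list that holds one entry, the list of rows, each a list of 7 numbers: the shift along the tool's x, y, z scaled (see below), then the turn, a rotation vector about the tool's x, y, z scaled (see below), then the opening, from -1 (shut) to 1 (fully open). In form: [[[dx, dy, dz, ax, ay, az, claw], ...]]. A call has 1 to 20 rows; each row shifts and turns the commanded pose from where the row before left it, along the tool's axes as they then stand; what a row does not reach is not made up. The controller multiplies each number of a shift by 10 cm and each number of a turn by 0.1 rad. A row lasts 1/10 s, in which the tool goes at most 50 mm and 8.59 degrees, less where a joint would pass 70% of its speed; a pose out of reach is approached as far as the arm can. A call with a number of a shift or a turn outside -1 to 1 is refused whole. A call with a gripper value outside its range is refused whole. The fingers move at their own pace and stop on an object; FORCE is the grip in N (left out, the last holds). Time passes only in rows, so rows that do not move let the fingers close. It gives the time, the measured TCP pose, the force and the opening at its end, in the units of the state.
- arm.read_state(): the state, without advancing time (a new reading comes with each control period).
- arm.snapshot(name): name is "scene" or "top" or "wrist"; returns a dict with "pixels" (384x512x3 uint8, blue, green, red), "fx", "fy", "cx", "cy" (pixels), "world_to_cam" (4x4, takes a point from world to camera coordinates); the wrist camera has in their place "T_tool_cam" (4x4, takes a point from camera to tool coordinates, whose origin is the TCP and whose axes are the flange's). Camera axes: x right, y up, looking along -z (the intrinsics and any distortion apply to the point x, -y, -z); pixel columns grow to the right and rows downward; lengths in m; the calibration is good to about 2 mm. A picture is of the moment at which its call begins: read the wrist's pose just before it. There is no depth.
- arm.close_job(): hands the job in, once; it reports no verdict.
The state is a dict: "clock": time; "qpos": joint angles; "dq": joint speeds; "joint_torque": joint torques, N m; "tool_pos": TCP position; "tool_rot": TCP orientation; "contact_force": force on the tool from outside, world axes, zero at the start; "torque": the same for the moment, N m; "finger_gap": finger opening in m.
Only numpy, scipy, OpenCV 4.12 (cv2) and the standard library are available. Lean on these libraries where they do the work, as an engineer would, in place of code of your own. Each camera call takes 0.05 s, during which the arm holds its last target.

### The job

Make up the forme on the steel galley, squared up with it and going by its own left-right and near-far edges as seen from the robot: lay the ring sort midway between the sun block and the leaf block, in line with their centres; the triangle sort straight behind the sun block (on its far side) with a gap of about 25 mm; and the long brass rule in front of the ring sort (on its near side), centred on it and parallel to the row of blocks, again with a gap of about 25 mm. Then rest the planer flat and centred on top of the ring sort, and leave the cross sort, the short rule and the ink tin where they are.

Things in the scene. Friction and masses are not known exactly. Their poses are not given: they have to be found in the camera images.
- galley: Flat steel tray, fixed to the table, 330 mm (x) by 320 mm (y); its floor is 3 mm above the table and its rim 6 mm wide and 12 mm high above the table. Origin at the centre of its underside, on the table; x points to its far edge (away from the robot), y to its left edge, both turned by up to about 7 degrees from the robot's. It stands either left or right of the robot, and the grey tray on the other side.
- sun_block: Pale-wood picture block with a black raised sun (disc with eight rays), 60 x 60 mm, 23 mm high, fixed to the galley's floor. Origin at the centre of its underside, x pointing to the galley's far edge, y to its left edge, as the galley's own axes. It may be at the left or at the right of the pair.
- leaf_block: Pale-wood picture block with a black raised leaf, 66 mm (x) by 50 mm (y), 23 mm high, fixed to the galley's floor, in one row along y with the sun block, their centres 180 mm apart. Origin at the centre of its underside, x pointing to the galley's far edge, y to its left edge, as the galley's own axes. It may be at the left or at the right of the pair.
- ring_sort: Small pale-wood printing block, 48 x 48 mm and 23 mm high, with a black raised ring on its top face. Loose, starts face up, among other pieces on a flat grey wood-rimmed tray (330 x 320 mm, floor 3 mm above the table, rim 10 mm wide and 12 mm high) that stands beside the galley. Origin at the centre of the underside, z up, x and y along its sides (which of its four sides faces where does not matter).
- triangle_sort: Small pale-wood printing block, 48 x 48 mm and 23 mm high, with a black raised triangle on its top face. Loose, starts face up, among other pieces on a flat grey wood-rimmed tray (330 x 320 mm, floor 3 mm above the table, rim 10 mm wide and 12 mm high) that stands beside the galley. Origin at the centre of the underside, z up, x and y along its sides (which of its four sides faces where does not matter).
- long_rule: The longer of two plain brass bars: 110 mm long, 16 mm wide, 23 mm high, about 0.3 kg. Loose, starts face up, among other pieces on a flat grey wood-rimmed tray (330 x 320 mm, floor 3 mm above the table, rim 10 mm wide and 12 mm high) that stands beside the galley. Origin at the centre of the underside, z up, y along its length (either end may lead).
- planer: Plain brown wooden planing block with a darker panel on top, 54 mm (x) by 90 mm (y), 36 mm high, about 0.1 kg. Loose, starts face up, among other pieces on a flat grey wood-rimmed tray (330 x 320 mm, floor 3 mm above the table, rim 10 mm wide and 12 mm high) that stands beside the galley. Origin at the centre of the underside, z up. On the ring sort it may lie along or across.
- cross_sort: Small pale-wood printing block, 48 x 48 mm and 23 mm high, with a black raised cross on its top face. Loose, starts face up, among other pieces on a flat grey wood-rimmed tray (330 x 320 mm, floor 3 mm above the table, rim 10 mm wide and 12 mm high) that stands beside the galley. Origin at the centre of the underside, z up, x and y along its sides (which of its four sides faces where does not matter). Not wanted: it stays where it is.
- short_rule: The shorter of two plain brass bars: 60 mm long, 16 mm wide, 23 mm high. Loose, starts face up, among other pieces on a flat grey wood-rimmed tray (330 x 320 mm, floor 3 mm above the table, rim 10 mm wide and 12 mm high) that stands beside the galley. Origin at the centre of the underside, z up, y along its length. Not wanted: it stays where it is.
- ink_tin: Round steel ink tin, 68 mm across and 55 mm high, standing on the table to the left of the trays. Origin at the centre of its underside. It stays where it is.
Mind the look-alikes: they are no part of the job. What is shaped like the long_rule but orange or turquoise is not meant.

How it is judged:
By the outcome, as a careful person would: the job done as asked, in the order asked, and still so for the second after the job is handed in, with the robot touching nothing.
It also fails if it takes over 106 s, if anything falls off the work surface, if the arm or the gripper's body presses on something with over 40 N, if the wrist force passes 120 N, or if a joint passes its speed limit or range.

## Working session

There is one attempt and no reset: what is moved stays moved. The work goes in short steps, Python scripts to look and compute and a shell command to move; the robot and the scene stay as the last step left them, time stands still between calls to the robot, and variables do not carry over. Pictures are saved under pics/ and viewed, and the job is handed in when it is done.

```bash
ls -la; mkdir -p pics; python3 - <<'E'
from cell import arm
import cv2,numpy as np
print(arm.read_state(), arm.pinch_z)
for n in ["scene","top","wrist"]:
    s=arm.snapshot(n)
    cv2.imwrite(f"pics/{n}0.png",s["pixels"])
    print(n,{k:v for k,v in s.items() if k!="pixels"})
E
```

```text
total 12
drwxr-xr-x  3 agent agent 4096 Dec  7 14:34 .
drwxr-xr-x 23 root  root  4096 Dec  7 14:34 ..
drwxr-xr-x  2 agent agent 4096 Dec  7 14:34 pics
{'clock': 0.0, 'qpos': array([ 1.15983179,  0.33389458,  0.03989487,  1.4662796 , -0.01339288,
        1.34329573, -0.05851842]), 'dq': array([ 5.26422701e-04, -1.89183043e-03,  3.29097591e-04,  1.27447181e-03,
       -7.98156465e-04, -3.24909188e-05,  1.71348814e-03]), 'joint_torque': array([ 6.65774814e-05, -6.56349134e+01,  1.33564666e+00, -4.03807926e+01,
       -5.95064904e-02,  4.47189936e-02,  1.60487130e-04]), 'tool_pos': array([ 0.19917622, -0.61819219,  0.19586607]), 'tool_rot': array([ 9.87878817e-01,  1.55224979e-01, -1.85309257e-04, -7.83997185e-04]), 'contact_force': array([-0.17802313,  0.55610974,  0.62726959]), 'torque': array([-0.01673277,  0.0019181 ,  0.00643602]), 'finger_gap': 0.0872649074879475} -0.0187
scene {'fx': 457.18942406117975, 'fy': 457.18942406117975, 'cx': 259.6936532067484, 'cy': 188.64135650588284, 'world_to_cam': array([[-0.77086088,  0.63673738,  0.01841226,  0.37445049],
       [-0.34835266, -0.44
[... 288 characters left out ...]
[-0.01651238, -0.99986043,  0.002543  ,  0.1031624 ],
       [ 0.99412937, -0.01614563,  0.10698647, -0.52702783],
       [-0.10693048,  0.00429467,  0.99425722, -1.36638099],
       [ 0.        ,  0.        ,  0.        ,  1.        ]])}
wrist {'fx': 275.8247877797814, 'fy': 275.8247877797814, 'cx': 256.638308422741, 'cy': 195.5597298537817, 'T_tool_cam': array([[ 4.60519613e-04,  9.66621808e-01,  2.56207082e-01,
         7.05554525e-02],
       [ 9.99999887e-01, -4.74550034e-04, -7.06127988e-06,
         1.36054557e-04],
       [ 1.14757492e-04,  2.56207056e-01, -9.66621917e-01,
        -1.86893292e-01],
       [ 0.00000000e+00,  0.00000000e+00,  0.00000000e+00,
         1.00000000e+00]])}
```

View pics/top0.png

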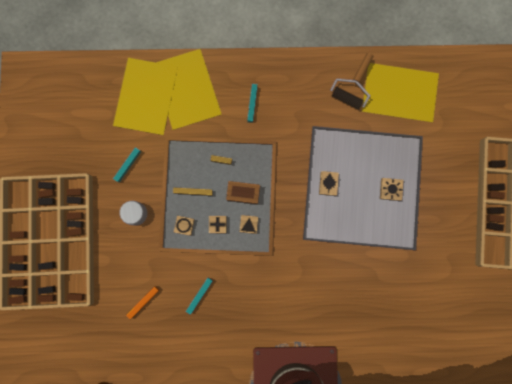

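View pics/scene0.png

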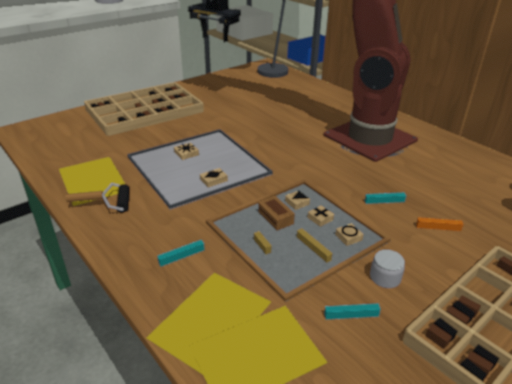

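View pics/wrist0.png

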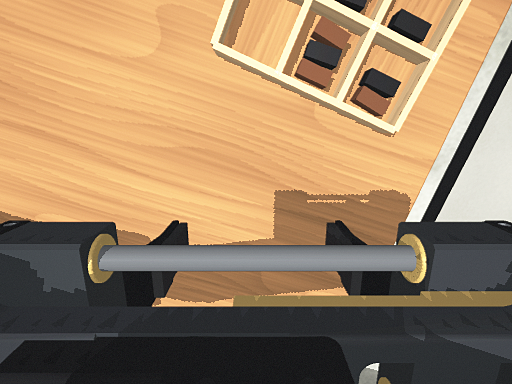

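```bash
cat > h.py <<'E'
import numpy as np,cv2
from scipy.spatial.transform import Rotation as R
from cell import arm
def T_of(st):
    T=np.eye(4);T[:3,:3]=R.from_quat(st["tool_rot"]).as_matrix();T[:3,3]=st["tool_pos"];return T
def snap(n,f=None):
    st=arm.read_state();s=arm.snapshot(n)
    s["cw"]=T_of(st)@s["T_tool_cam"] if n=="wrist" else np.linalg.inv(s["world_to_cam"])
    if f: cv2.imwrite(f"pics/{f}.png",s["pixels"])
    return s
def cast(s,uv,z):
    uv=np.atleast_2d(uv).astype(float)
    d=np.c_[(uv[:,0]-s["cx"])/s["fx"],-(uv[:,1]-s["cy"])/s["fy"],-np.ones(len(uv))]@s["cw"][:3,:3].T
    o=s["cw"][:3,3]
    return o+d*((z-o[2])/d[:,2])[:,None]
def proj(s,P):
    P=np.atleast_2d(P);c=(P-s["cw"][:3,3])@s["cw"][:3,:3]
    return np.c_[s["cx"]+s["fx"]*c[:,0]/-c[:,2],s["cy"]-s["fy"]*c[:,1]/-c[:,2]]
def yaw():
    m=R.from_quat(arm.read_state()["tool_rot"]).as_matrix(); return np.arctan2(m[1,0],m[0,0])
E
python3 - <<'E'
from h import *
s=snap("top")
print(s["cw"][:3,3])
for n,uv,z in [("ring",(184,226),.026),("cross",(217,224),.026),("tri",(249,225),.026),("planer",(243,192),.039),("long",(192,191),.026),("short",(221,160),.026),("leaf",(329,183),.026),("sun",(392,189),.026),("tin",(133,213),.055),("gTL",(313,128),.012),("gTR",(422,136),.012),("gBL",(304,240),.012),("gBR",(415,249),.012),("base",(295,375),.2)]:
    print(n,cast(s,uv,z)[0].round(3))
im=s["pixels"][110:270,110:440];cv2.imwrite("pics/topz.png",cv2.resize(im,None,fx=2.4,fy=2.4,interpolation=cv2.INTER_CUBIC))
E
```

```text
[0.37952952 0.10050696 1.41465668]
ring [0.455 0.304 0.026]
cross [0.459 0.212 0.026]
tri [0.454 0.122 0.026]
planer [0.546 0.137 0.039]
long [0.553 0.281 0.026]
short [0.641 0.199 0.026]
leaf [ 0.57  -0.106  0.026]
sun [ 0.55  -0.284  0.026]
tin [0.491 0.44  0.055]
gTL [ 0.733 -0.067  0.012]
gTR [ 0.704 -0.382  0.012]
gBL [ 0.41  -0.033  0.012]
gBR [ 0.38  -0.345  0.012]
base [0.087 0.015 0.2  ]
```

View pics/topz.png

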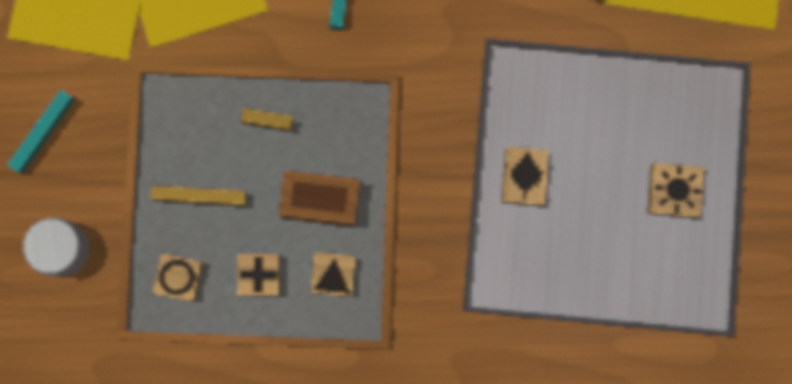

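```bash
python3 -m handwheel '[[[0,0,0,0,0,-1,1],[0,0,0,0,0,-1,1],[0,0,0,0,0,-1,1],[0,0,0,0,0,-1,1],[0,0,0,0,0,-1,1],[0,0,0,0,0,-1,1],[0,0,0,0,0,-1,1],[0,0,0,0,0,-1,1],[0,0,0,0,0,-1,1],[0,0,0,0,0,-1,1],[0,0,0,0,0,-1,1],[0,0,0,0,0,-1,1],[0,0,0,0,0,-0.57,1]]]'
python3 -m handwheel '[[[0.3,0.3,-0.08,0,0,0,1],[0.3,0.3,-0.08,0,0,0,1],[0.3,0.3,-0.08,0,0,0,1],[0.3,0.3,-0.08,0,0,0,1],[0.3,0.3,-0.08,0,0,0,1],[0.3,0.3,-0.08,0,0,0,1],[0.3,0.3,-0.08,0,0,0,1],[0.3,0.3,-0.08,0,0,0,1],[0.3,0.3,-0.08,0,0,0,1],[0.3,0.3,-0.08,0,0,0,1],[0.3,0.3,-0.08,0,0,0,1],[0.2,0.2,0,0,0,0,1],[0,0,0,0,0,0,1],[0,0,0,0,0,0,1]]]'
python3 -c "
from h import *
s=snap('wrist','g1');st=arm.read_state();print(st['tool_pos'],np.degrees(yaw()),st['qpos'])"
```

```text
clock: 1.5
tool_pos: [0.1993, -0.6185, 0.1965]
tool_rot: [0.706, 0.708, 0.0, -0.0]
contact_force: [0.6, -0.4, -0.6]
finger_gap: 0.0872
clock: 2.9
tool_pos: [0.5502, -0.269, 0.2844]
tool_rot: [0.707, 0.707, -0.0, -0.0]
contact_force: [-0.8, -1.0, 0.7]
finger_gap: 0.0867
[ 0.54951085 -0.27008832  0.28437218] 89.8496520140706 [ 0.72797457  0.25904857 -0.42996365  1.4017486   0.10768257  1.50466906
  0.30087118]
```

View pics/g1.png

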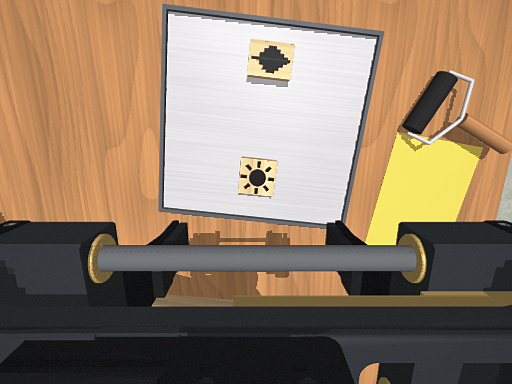

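```bash
python3 - <<'E'
from h import *
s=snap("wrist");im=s["pixels"];hsv=cv2.cvtColor(im,cv2.COLOR_BGR2HSV)
for p in [(270,44),(262,81),(245,160),(248,194),(258,178),(200,100),(163,100),(166,9),(100,100)]: print(p,im[p[1],p[0]],hsv[p[1],p[0]])
z=cv2.resize(im[0:230,150:400],None,fx=3,fy=2.6,interpolation=cv2.INTER_NEAREST);cv2.imwrite("pics/g1z.png",z)
E
```

```text
(270, 44) [ 85  97 115] [ 12  67 115]
(262, 81) [159 156 158] [140   5 159]
(245, 160) [167 224 247] [ 21  83 247]
(248, 194) [127 122 123] [126  10 127]
(258, 178) [44 41 42] [130  17  44]
(200, 100) [232 229 232] [150   3 232]
(163, 100) [123 119 115] [105  17 123]
(166, 9) [74 72 71] [110  10  74]
(100, 100) [ 92 139 198] [ 13 137 198]
```

View pics/g1z.png

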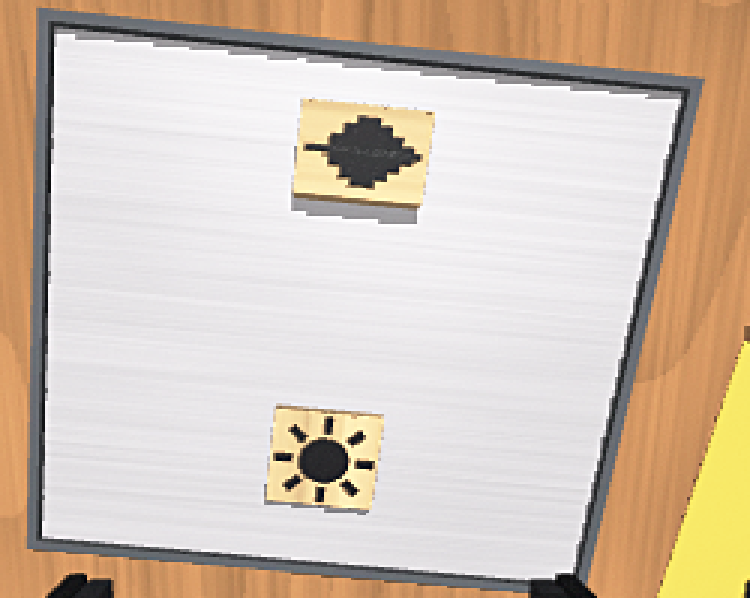

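```bash
cat >> h.py <<'E'
def boxes(s,mask,z,amin=150):
    """world rects of the hulls of mask blobs (pixel contours upsampled x4 for edge accuracy)"""
    m=cv2.resize(mask,None,fx=4,fy=4,interpolation=cv2.INTER_NEAREST)
    out=[]
    for c in cv2.findContours(m,cv2.RETR_EXTERNAL,cv2.CHAIN_APPROX_NONE)[0]:
        if cv2.contourArea(c)<amin*16: continue
        uv=(cv2.convexHull(c)[:,0,:]+0.5)/4-0.5
        w=cast(s,uv,z)[:,:2]
        (cx,cy),(a,b),th=cv2.minAreaRect((w*1000).astype(np.float32))
        out.append((uv.mean(0).round(0),np.array([cx,cy]).round(1),round(a,1),round(b,1),round(th,1)))
    return out
def wood(s,vmin=200,win=None):
    hsv=cv2.cvtColor(s["pixels"],cv2.COLOR_BGR2HSV)
    m=cv2.inRange(hsv,(14,45,vmin),(32,160,255))
    if win:
        w=np.zeros_like(m);u0,v0,u1,v1=win;w[v0:v1,u0:u1]=255;m&=w
    return m
E
python3 - <<'E'
from h import *
s=snap("wrist");im=s["pixels"]
m=wood(s,200,(175,15,345,205));cv2.imwrite("pics/m.png",m)
for b in boxes(s,m,.026): print(b)
hsv=cv2.cvtColor(im,cv2.COLOR_BGR2HSV)
g=cv2.inRange(hsv,(0,0,0),(180,40,255));g[215:]=0;g[:,390:]=0
g=cv2.morphologyEx(g,cv2.MORPH_OPEN,np.ones((3,3)))
cv2.imwrite("pics/mg.png",g)
c=max(cv2.findContours(g,cv2.RETR_EXTERNAL,cv2.CHAIN_APPROX_NONE)[0],key=cv2.contourArea)[:,0,:]
h=cv2.convexHull(c)[:,0,:]
w=cast(s,h,.012)[:,:2]*1000
# fit lines: left image side (near edge), top (left edge), right(far)
for nm,f in [("near",(c[:,0]<175)&(c[:,1]>20)&(c[:,1]<195)),("left",(c[:,1]<32)&(c[:,0]>175)&(c[:,0]<370)),("far",(c[:,0]>340)&(c[:,1]>50)&(c[:,1]<200))]:
    p=(cast(s,c[f],.012)[:,:2]*1000).astype(np.float32)
    vx,vy,x,y=cv2.fitLine(p,cv2.DIST_HUBER,0,.01,.01)[:,0];print(nm,len(p),np.degrees(np.arctan2(vy,vx)).round(2),x,y)
E
```

```text
(array([257., 175.]), array([ 551.5, -284.4]), 62.5, 60.4, 83.8)
(array([270.,  57.]), array([ 570.9, -108.3]), 49.9, 66.4, 83.8)
near 174 83.83 397.7852 -180.74973
left 194 -6.24 573.9736 -49.51121
far 154 83.62 722.02734 -208.50171
```

```bash
python3 -m handwheel '[[[0.35,0.04,0,0,0,0,1],[0.35,0.04,0,0,0,0,1],[0.35,0.04,0,0,0,0,1],[0.35,0.04,0,0,0,0,1],[0.35,0.04,0,0,0,0,1],[0,0,0,0,0,0,1],[0,0,0,0,0,0,1]]]'
python3 - <<'E'
from h import *
s=snap("wrist","g2");print(arm.read_state()["tool_pos"],np.degrees(yaw()))
for b in boxes(s,wood(s,200),.026): print(b)
E
```

```text
clock: 3.75
tool_pos: [0.5702, -0.0949, 0.2849]
tool_rot: [0.708, 0.706, -0.0, 0.0]
contact_force: [-0.4, -1.1, -0.6]
finger_gap: 0.0871
[ 0.5701093  -0.09615731  0.28478296] 89.77328874750152
(array([369., 371.]), array([ 795.3, -514.4]), 52.3, 35.7, 89.8)
(array([336., 283.]), array([ 722.1, -310.2]), 49.1, 33.0, 89.9)
(array([257., 172.]), array([ 571.3, -105.6]), 52.8, 66.5, 83.7)
(array([425.,  14.]), array([804.4, 126. ]), 30.9, 92.0, 89.9)
(array([246.,  23.]), array([556.3, 119.3]), 49.5, 30.4, 81.9)
(array([225.,  22.]), array([528.3, 120.2]), 43.6, 22.4, 82.3)
(array([179.,  22.]), array([459. , 120.8]), 47.9, 48.4, 83.6)
(array([318., 144.]), array([545.5, -45.1]), 373.9, 831.1, 89.9)
```

View pics/g2.png

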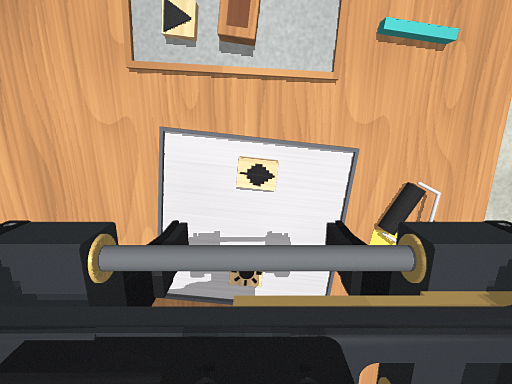

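```bash
python3 -m handwheel '[[[0.4,-0.115,0,0,0,0,1],[0.4,-0.115,0,0,0,0,1],[0.4,-0.115,0,0,0,0,1],[0.4,-0.115,0,0,0,0,1],[0.4,-0.115,0,0,0,0,1],[0.4,-0.115,0,0,0,0,1],[0.4,-0.115,0,0,0,0,1],[0.4,-0.115,0,0,0,0,1],[0.4,-0.115,0,0,0,0,1],[0.4,-0.115,0,0,0,0,1],[0,0,0,0,0,0,1],[0,0,0,0,0,0,1]]]'
python3 - <<'E'
from h import *
s=snap("wrist","t1");st=arm.read_state();print(st["tool_pos"],np.degrees(yaw()),st["qpos"])
for b in boxes(s,wood(s,200),.026): print(b)
E
```

```text
clock: 5.0
tool_pos: [0.4569, 0.3051, 0.2845]
tool_rot: [0.708, 0.706, -0.0, 0.0]
contact_force: [1.0, -0.7, 0.0]
finger_gap: 0.0873
[0.45746119 0.30405427 0.28451755] 89.73974650914323 [ 0.07885068  0.17556558 -0.8458159   1.53734589  0.13201986  1.48848598
 -0.77480925]
(array([177., 289.]), array([317.2,  80.1]), 70.4, 112.6, 89.9)
(array([365., 226.]), array([643.9, 201.9]), 55.3, 16.8, 79.5)
(array([260., 222.]), array([458.8, 212.4]), 46.7, 48.0, 89.9)
(array([  4., 205.]), array([ 34.6, 243.7]), 73.7, 19.5, 76.4)
(array([256., 166.]), array([457.4, 305.7]), 25.8, 28.9, 89.9)
(array([254., 164.]), array([457.6, 306.3]), 48.7, 48.8, 78.1)
(array([315., 182.]), array([553.8, 280.6]), 110.3, 16.6, 86.0)
(array([85., 39.]), array([210.5, 492.4]), 75.4, 16.0, 89.6)
(array([363.,  21.]), array([610. , 515.7]), 13.2, 49.3, 1.7)
(array([499.,  20.]), array([803.9, 517.3]), 47.7, 24.1, 90.0)
(array([473.,  15.]), array([769.2, 521.2]), 39.9, 34.4, 89.9)
(array([242., 112.]), array([543.7, 355. ]), 373.5, 683.7, 89.9)
(array([ 56., 134.]), array([120.3, 377. ]), 170.0, 331.4, 0.7)
```

View pics/t1.png

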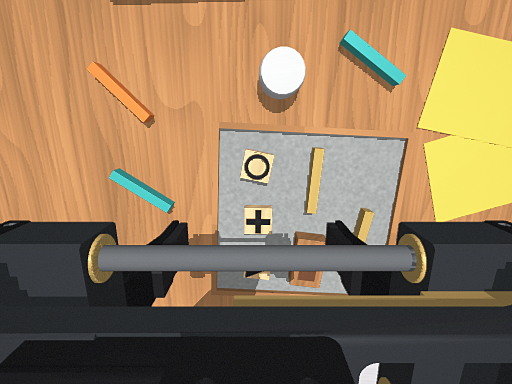

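```bash
python3 -m handwheel '[[[0.02,0,0,0,0,1,0.45],[0,0,0,0,0,1,0.45],[0,0,0.44,0,0,0,0.45],[0,0,0.44,0,0,0,0.45],[0,0,0.44,0,0,0,0.45],[0,0,0.44,0,0,0,0.45],[0,0,0.44,0,0,0,0.45],[0,0,0,0,0,0,0.45],[0,0,0,0,0,0,0.45]]]'
python3 - <<'E'
from h import *
st=arm.read_state();print(st["tool_pos"],np.degrees(yaw()))
s=snap("wrist","t2")
E
```

```text
clock: 5.95
tool_pos: [0.4571, 0.3065, 0.0654]
tool_rot: [0.776, 0.631, -0.0, -0.0]
contact_force: [-0.4, 0.6, 1.4]
finger_gap: 0.0632
[0.45710828 0.30650474 0.0654283 ] 78.29113200163475
```

View pics/t2.png

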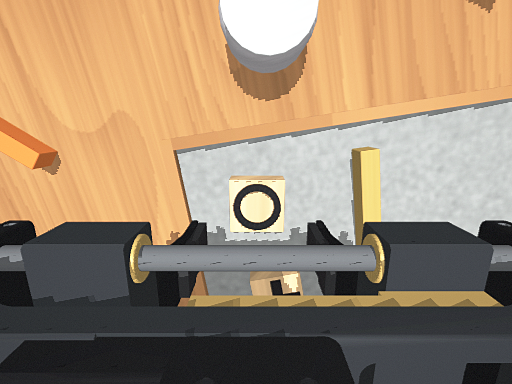

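```bash
python3 - <<'E'
from h import *
s=snap("wrist")
for b in boxes(s,wood(s,200,(215,165,300,240)),.026): print(b)
E
python3 -m handwheel '[[[0,0,0.3,0,0,0,0.45],[0,0,0.2,0,0,0,0.45],[0,0,0.09,0,0,0,0.45],[0,0,0,0,0,0,0.45],[0,0,0,0,0,0,0.45]]]'
```

```text
(array([257., 210.]), array([457.8, 306.1]), 27.8, 25.0, 78.3)
(array([263., 194.]), array([459. , 308.5]), 50.1, 45.9, 78.3)
clock: 6.55
tool_pos: [0.4573, 0.3085, 0.0075]
tool_rot: [0.775, 0.632, 0.001, 0.0]
contact_force: [-0.6, 0.7, 0.1]
finger_gap: 0.0632
```

```bash
python3 -m handwheel '[[[0,0,0.01,0,0,0,-1],[0,0,0,0,0,0,-1],[0,0,0,0,0,0,-1],[0,0,0,0,0,0,-1],[0,0,0,0,0,0,-1],[0,0,0,0,0,0,-1]]]' 25
python3 -m handwheel '[[[0,0,-0.3,0,0,0,-1],[0,0,-0.4,0,0,0,-1],[0,0,-0.4,0,0,0,-1],[0,0,0,0,0,0,-1]]]'
python3 - <<'E'
from h import *
s=snap("wrist","t3");print(arm.read_state()["tool_pos"],np.degrees(yaw()))
E
```

```text
clock: 7.15
tool_pos: [0.4563, 0.3079, 0.0048]
tool_rot: [0.775, 0.632, 0.0, -0.0]
contact_force: [-0.1, 0.8, -0.3]
finger_gap: 0.0234
clock: 7.55
tool_pos: [0.4586, 0.3102, 0.1201]
tool_rot: [0.775, 0.632, 0.004, 0.001]
contact_force: [-0.3, 0.1, -0.5]
finger_gap: 0.0011
[0.4577376  0.30898602 0.11737223] 78.41381911535522
```

View pics/t3.png

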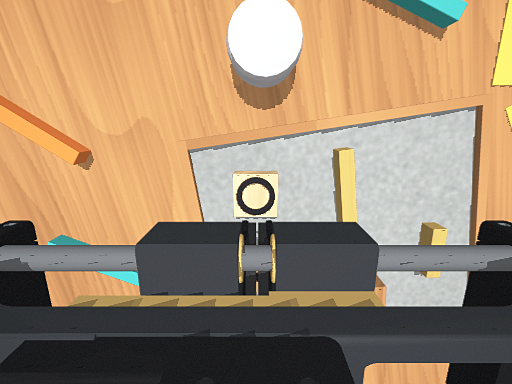

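```bash
python3 - <<'E'
from h import *
st=arm.read_state();s=snap("wrist");print(st["tool_pos"])
print(proj(s,st["tool_pos"]))
for b in boxes(s,wood(s,200,(215,155,300,240)),.026): print(b)
print(cast(s,(256,195),.026))
E
```

```text
[0.4577376  0.30898602 0.11737223]
[[255.66220958 223.15680115]]
(array([257., 196.]), array([458.6, 305.8]), 26.7, 23.8, 78.4)
(array([258., 185.]), array([457.9, 308.4]), 49.1, 48.1, 78.1)
[[0.45757902 0.30617874 0.026     ]]
```

```bash
python3 - <<'E'
from h import *
s=snap("scene");st=arm.read_state();print(proj(s,st["tool_pos"]),st["contact_force"],st["qpos"])
cv2.imwrite("pics/s1.png",cv2.resize(s["pixels"][130:330,200:460],None,fx=3,fy=3,interpolation=cv2.INTER_CUBIC))
t=snap("top");print(proj(t,st["tool_pos"]))
cv2.imwrite("pics/tt1.png",cv2.resize(t["pixels"][110:300,110:330],None,fx=3,fy=3,interpolation=cv2.INTER_CUBIC))
E
```

```text
[[355.14887152 200.5931769 ]] [-0.07506729 -0.52551635 -0.34300563] [ 0.02582701  0.28959786 -0.81141386  1.78145226  0.22739955  1.16770307
 -1.05716895]
[[177.77560585 223.67952919]]
```

View pics/s1.png

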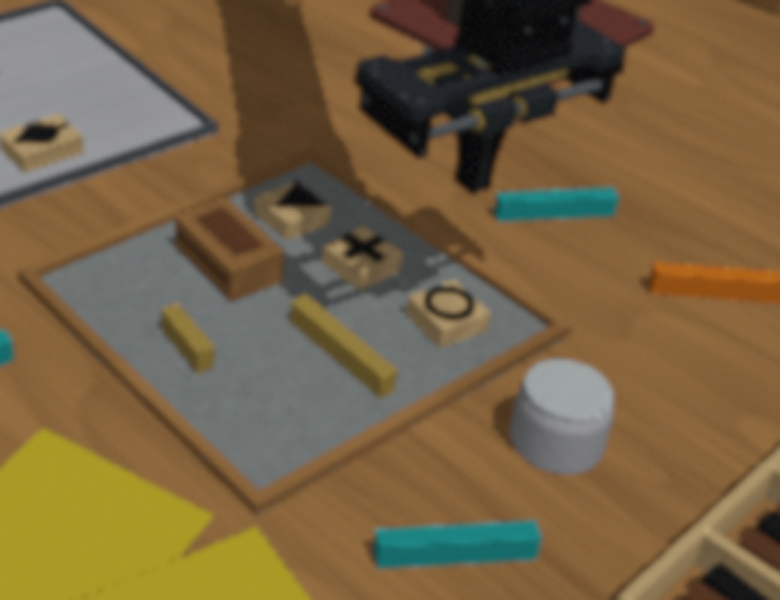

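View pics/tt1.png

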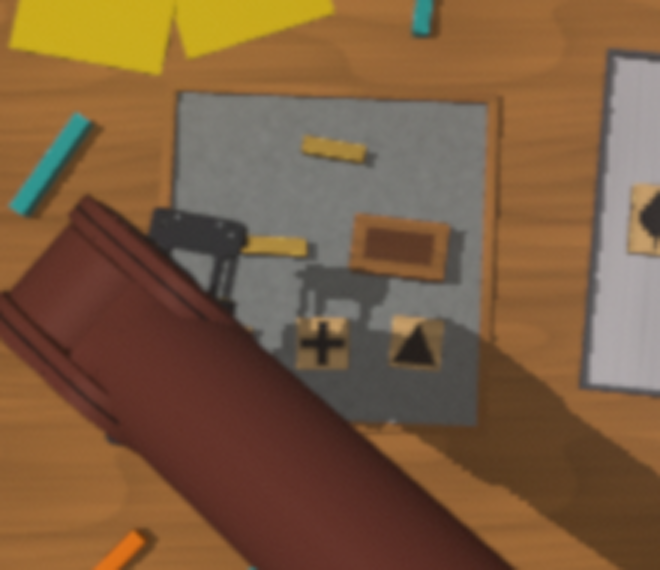

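```bash
python3 - <<'E'
from h import *
s=snap("scene");st=arm.read_state();p=st["tool_pos"]
for dz in [0,.02,.025,.03,.035]: print(dz,proj(s,p+[0,0,dz]).round(1))
im=s["pixels"]
print(cv2.cvtColor(im,cv2.COLOR_BGR2GRAY)[184:204,350:364])
w=snap("wrist");print(cv2.cvtColor(w["pixels"],cv2.COLOR_BGR2GRAY)[216:234,240:274:2])
T=T_of(st)
for dz in [0,-.02,-.025,-.03,-.035]: print(dz,[proj(w,(T@[x,y,dz,1])[:3]).round(1) for x in (.0095,) for y in (-.013,0,.013)])
E
```

```text
0 [[355.2 200.7]]
0.02 [[356.4 193.7]]
0.025 [[356.7 191.9]]
0.03 [[357.  190.1]]
0.035 [[357.3 188.3]]
[[104  92  63  29  11  11  12  13  10  15  23  22  23  24]
 [100  85  54  27   7  11  10  11  11  16  24  25  21  30]
 [ 96  75  44  19  13   9   9  14  14  17  24  23  21  34]
 [ 93  69  39  15  11  10   6  10  15  19  21  25  23  41]
 [ 93  67  35  14  14  10  10  14  15  19  23  23  23  48]
 [ 94  69  36  13  12  11  10  11  13  20  23  23  27  54]
 [ 99  78  48  23   8   9  11   8  19  24  24  23  28  58]
 [103  92  71  46  26  14  10  12  19  23  25  24  33  65]
 [106 101  90  71  48  28  13  13  19  24  31  31  45  73]
 [107 105  99  89  72  52  33  28  33  44  53  58  67  84]
 [106 103 101  97  90  76  60  52  59  70  80  86  89  95]
 [106 103 101  99  97  94  85  79  83  89  94  96  98 100]
 [106 103 102 101 101 101  97  95  96  98  99  99  99 100]
 [106 104 103 102 102 102 101 101 101 100 100 100  98  97]
 [106 104 104 103 104 104 103 104 103 103 102 100  97  92]
 [107 105 105 104 103 104 105 105 104 104 103  98  87  78]
 [106 105 104 105 105 106 106 106 106 105 105  99  8
[... 1171 characters left out ...]
26  37]
 [ 49  31  22  26  32  45  45  44  64  45  44  47  47  23  19  26  38]
 [ 48  33  17  22  32  47  45  43  61  46  43  47  46  24  26  20  33]
 [ 43  27  21  20  29  47  45  48  65  48  42  45  45  26  27  20  31]
 [ 31  43  16  25  28  45  47  48  62  50  44  45  47  30  23  12  55]]
0 [array([[237.4, 210.6]]), array([[255.6, 210.6]]), array([[273.9, 210.6]])]
-0.02 [array([[235.3, 220.2]]), array([[255.5, 220.2]]), array([[275.8, 220.2]])]
-0.025 [array([[234.7, 223. ]]), array([[255.5, 223. ]]), array([[276.4, 223. ]])]
-0.03 [array([[234. , 225.9]]), array([[255.5, 225.9]]), array([[276.9, 225.9]])]
-0.035 [array([[233.4, 228.9]]), array([[255.4, 229. ]]), array([[277.5, 229. ]])]
```

```bash
python3 -m handwheel '[[[0,0,0,0,0,0,0.45],[0,0,0,0,0,0,0.45],[0,0,0,0,0,0,0.45],[0,0,0,0,0,0,0.45],[0,0,0,0,0,0,0.45],[0,0,0,0,0,0,0.45],[0,0,0,0,0,0,0.45],[0,0,0,0,0,0,0.45],[0,0,0,0,0,0,0.45],[0,0,0.3,0,0,0,0.45],[0,0,0.4,0,0,0,0.45],[0,0,0.4,0,0,0,0.45],[0,0,0.1,0,0,0,0.45],[0,0,0,0,0,0,0.45]]]'
python3 -m handwheel '[[[0,0,0.05,0,0,0,0.45],[0,0,0,0,0,0,0.45]]]'
python3 -m handwheel '[[[0,0,0.03,0,0,0,0.45],[0,0,0,0,0,0,0.45]]]'
```

```text
clock: 9.25
tool_pos: [0.4553, 0.3075, -0.0061]
tool_rot: [0.775, 0.632, -0.001, -0.0]
contact_force: [-0.2, -0.1, 0.2]
finger_gap: 0.0629
clock: 9.45
tool_pos: [0.4572, 0.3085, -0.0089]
tool_rot: [0.775, 0.632, 0.001, 0.0]
contact_force: [-0.5, 1.0, -0.0]
finger_gap: 0.0633
clock: 9.65
tool_pos: [0.4567, 0.308, -0.0126]
tool_rot: [0.775, 0.632, 0.0, 0.0]
contact_force: [-0.4, 0.7, 0.4]
finger_gap: 0.063
```

```bash
python3 -m handwheel '[[[0,0,0.03,0,0,0,0.45],[0,0,0,0,0,0,0.45]]]'
python3 -m handwheel '[[[0,0,0.02,0,0,0,0.45],[0,0,0,0,0,0,0.45]]]'
python3 -m handwheel '[[[0,0,0.02,0,0,0,0.45],[0,0,0,0,0,0,0.45]]]'; python3 -m handwheel '[[[0,0,0.02,0,0,0,0.45],[0,0,0,0,0,0,0.45]]]'
```

```text
clock: 9.85
tool_pos: [0.4562, 0.3077, -0.0164]
tool_rot: [0.775, 0.632, -0.0, 0.0]
contact_force: [0.2, -1.2, 0.1]
finger_gap: 0.0634
clock: 10.05
tool_pos: [0.4561, 0.3077, -0.0185]
tool_rot: [0.775, 0.632, -0.0, -0.0]
contact_force: [-0.0, -0.3, 0.4]
finger_gap: 0.063
clock: 10.25
tool_pos: [0.4561, 0.3078, -0.0205]
tool_rot: [0.775, 0.632, -0.0, -0.0]
contact_force: [0.4, -0.3, 0.2]
finger_gap: 0.0631
clock: 10.45
tool_pos: [0.4563, 0.3079, -0.0222]
tool_rot: [0.775, 0.632, 0.0, -0.0]
contact_force: [-1.0, -0.2, 0.1]
finger_gap: 0.0627
```

```bash
python3 -m handwheel '[[[0,0,0,0,0,0,-1],[0,0,0,0,0,0,-1],[0,0,0,0,0,0,-1],[0,0,0,0,0,0,-1],[0,0,0,0,0,0,-1]]]' 25
python3 -m handwheel '[[[0,0,-0.1,0,0,0,-1],[0,0,-0.4,0,0,0,-1],[0,0,-0.4,0,0,0,-1],[0,0,0,0,0,0,-1]]]'
python3 - <<'E'
from h import *
s=snap("wrist","t4");print(arm.read_state()["tool_pos"],np.degrees(yaw()))
s=snap("scene");st=arm.read_state();print(proj(s,st["tool_pos"]))
cv2.imwrite("pics/s2.png",cv2.resize(s["pixels"][130:330,200:460],None,fx=3,fy=3,interpolation=cv2.INTER_CUBIC))
E
```

```text
clock: 10.95
tool_pos: [0.4563, 0.3078, -0.0223]
tool_rot: [0.775, 0.632, -0.0, -0.0]
contact_force: [-0.4, -0.2, -0.9]
finger_gap: 0.0478
clock: 11.35
tool_pos: [0.4587, 0.3104, 0.0736]
tool_rot: [0.775, 0.632, 0.004, 0.001]
contact_force: [0.1, 0.6, 0.3]
finger_gap: 0.0477
[0.45786991 0.30919471 0.07101032] 78.42373339419485
[[352.54067527 216.31545726]]
```

View pics/s2.png

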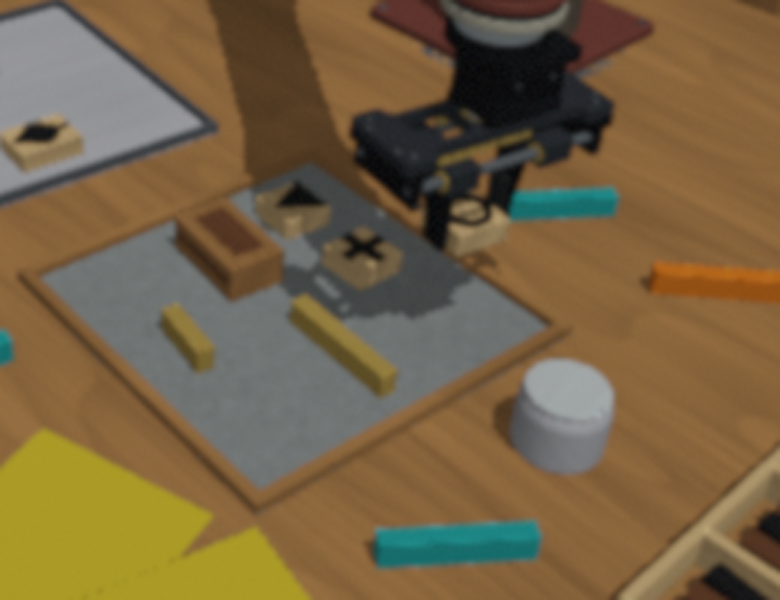

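View pics/t4.png

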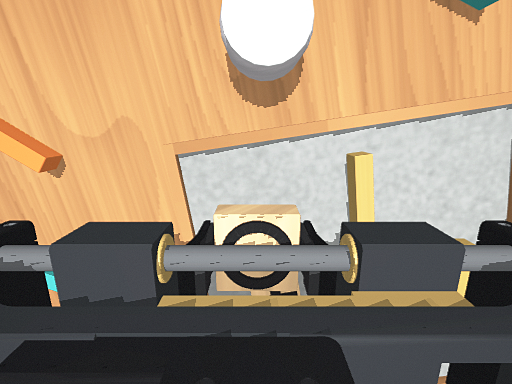

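```bash
python3 -m handwheel '[[[0,0,-0.4,0,0,0,-1],[0,0,-0.4,0,0,-0.93,-1],[-0.4,0.13,0,0,0,0,-1],[-0.4,0.13,0,0,0,0,-1],[-0.4,0.13,0,0,0,0,-1],[-0.4,0.13,0,0,0,0,-1],[-0.4,0.13,0,0,0,0,-1],[-0.4,0.13,0,0,0,0,-1],[-0.4,0.13,0,0,0,0,-1],[-0.4,0.13,0,0,0,0,-1],[-0.4,0.13,0,0,0,0,-1],[-0.4,0.13,0,0,0,0,-1],[-0.4,0.13,0,0,0,0,-1],[-0.4,0.13,0,0,0,0,-1],[0,0,0.3,0,0,0,-1],[0,0,0.3,0,0,0,-1],[0,0,0.3,0,0,0,-1],[0,0,0,0,0,0,-1],[0,0,0,0,0,0,-1],[0,0,0,0,0,0,-1]]]'
python3 -c "
from h import *
s=snap('wrist','p1');st=arm.read_state();print(st['tool_pos'],np.degrees(yaw()),st['finger_gap'])
y=yaw();d=np.array([.5615,-.1949])-st['tool_pos'][:2];print(d@[np.cos(y),np.sin(y)],d@[np.sin(y),-np.cos(y)])"
```

```text
clock: 13.45
tool_pos: [0.56, -0.1863, 0.0592]
tool_rot: [0.745, 0.668, 0.0, 0.001]
contact_force: [0.5, 0.9, 0.1]
finger_gap: 0.0479
[ 0.56016093 -0.18642058  0.05941946] 83.76410900262594 0.047525386195271996
-0.008283792514346489 0.002252203476915578
```

View pics/p1.png

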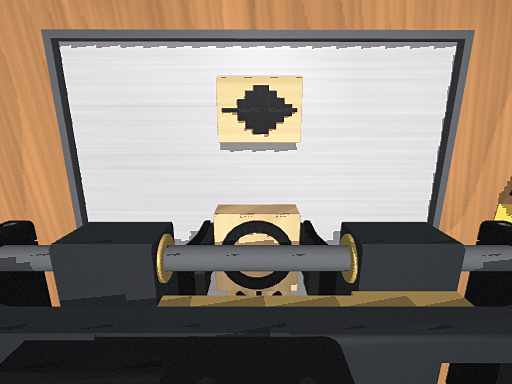

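```bash
python3 -m handwheel '[[[-0.083,0.02,0,0,0,0,-1],[0,0,0.3,0,0,0,-1],[0,0,0.25,0,0,0,-1],[0,0,0.15,0,0,0,-1],[0,0,0.08,0,0,0,-1],[0,0,0,0,0,0,-1],[0,0,0,0,0,0,-1]]]'
python3 -c "
from h import *
s=snap('wrist','p2');st=arm.read_state();print(st['tool_pos'],np.degrees(yaw()),st['finger_gap'])
y=yaw();d=np.array([.5615,-.1949])-st['tool_pos'][:2];print(d@[np.cos(y),np.sin(y)],d@[np.sin(y),-np.cos(y)])"
```

```text
clock: 14.2
tool_pos: [0.561, -0.195, -0.0192]
tool_rot: [0.745, 0.668, 0.0, 0.001]
contact_force: [-0.1, 0.2, 0.3]
finger_gap: 0.0481
[ 0.56115618 -0.19497419 -0.01900932] 83.75724937033533 0.04806187557746259
0.00011113331020263481 0.00033370939666067567
```

View pics/p2.png

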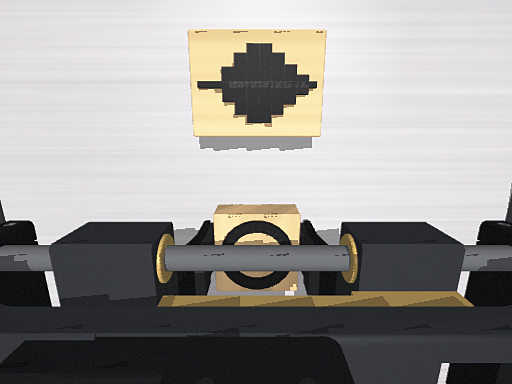

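```bash
python3 -m handwheel '[[[0,0,0.025,0,0,0,-1],[0,0,0,0,0,0,-1],[0,0,0,0,0,0,0.3],[0,0,0,0,0,0,0.3],[0,0,0,0,0,0,0.3],[0,0,0,0,0,0,0.3]]]'
python3 -m handwheel '[[[0,0,-0.2,0,0,0,0.3],[0,0,-0.5,0,0,0,0.3],[0,0,-0.5,0,0,0,0.3],[0,0,-0.5,0,0,0,0.3],[0,0,-0.5,0,0,0,0.3],[0,0,-0.5,0,0,0,0.3],[-0.4,0,0,0,0,0,0.3],[-0.4,0,0,0,0,0,0.3],[0,0,0,0,0,0,0.3],[0,0,0,0,0,0,0.3]]]'
python3 - <<'E'
from h import *
s=snap("wrist","p3");print(arm.read_state()["tool_pos"],np.degrees(yaw()))
for b in boxes(s,wood(s,200,(130,0,400,225)),.026): print(b)
E
```

```text
clock: 14.85
tool_pos: [0.5609, -0.1949, -0.0223]
tool_rot: [0.745, 0.668, 0.0, 0.001]
contact_force: [2.6, -0.8, 3.6]
finger_gap: 0.0561
clock: 15.85
tool_pos: [0.5506, -0.2752, 0.2464]
tool_rot: [0.745, 0.667, -0.0, -0.001]
contact_force: [0.8, 0.3, -0.5]
finger_gap: 0.0565
[ 0.55115538 -0.27374744  0.24663667] 83.74170167128557
(array([258., 172.]), array([ 551.4, -284.6]), 60.6, 59.3, 84.7)
(array([393., 195.]), array([ 752.4, -324.5]), 21.3, 109.4, 1.2)
(array([254., 117.]), array([ 561.1, -196.5]), 46.0, 48.4, 83.6)
(array([139., 140.]), array([ 383.5, -205.8]), 257.1, 32.0, 83.7)
(array([258.,  45.]), array([ 571. , -108.5]), 48.1, 66.2, 83.6)
(array([390.,  64.]), array([ 746.9, -144.6]), 93.0, 6.1, 88.8)
(array([379., 119.]), array([ 740.9, -223.5]), 300.6, 46.6, 83.7)
```

View pics/p3.png

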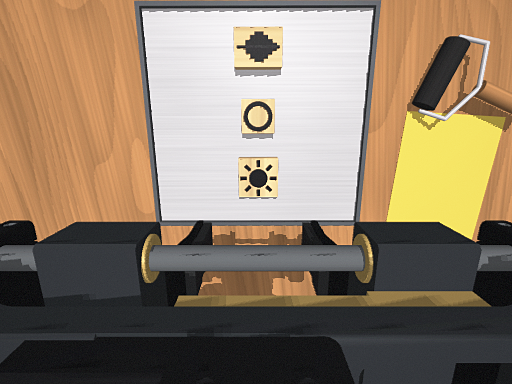

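```bash
python3 -m handwheel '[[[0.4,-0.14,0,0,0,0,0.45],[0.4,-0.14,0,0,0,0,0.45],[0.4,-0.14,0,0,0,0,0.45],[0.4,-0.14,0,0,0,0,0.45],[0.4,-0.14,0,0,0,0,0.45],[0.4,-0.14,0,0,0,0,0.45],[0.4,-0.14,0,0,0,0,0.45],[0.4,-0.14,0,0,0,0,0.45],[0.4,-0.14,0,0,0,0,0.45],[0.4,-0.14,0,0,0,0,0.45],[0,0,0,0,0,0,0.45],[0,0,0,0,0,0,0.45]]]'
python3 - <<'E'
from h import *
s=snap("wrist","t5");st=arm.read_state();print(st["tool_pos"],np.degrees(yaw()))
for b in boxes(s,wood(s,200,(200,0,400,215)),.026): print(b)
E
```

```text
clock: 17.1
tool_pos: [0.4548, 0.1403, 0.2472]
tool_rot: [0.743, 0.669, -0.0, 0.0]
contact_force: [0.8, -0.6, 0.5]
finger_gap: 0.0632
[0.45534657 0.13887479 0.24709579] 83.8507885804665
(array([354., 212.]), array([595.9,  60.5]), 7.8, 149.3, 84.0)
(array([260., 176.]), array([458.3, 124.7]), 48.9, 48.6, 84.0)
(array([319., 163.]), array([550. , 135.2]), 92.0, 55.5, 82.4)
(array([259., 117.]), array([466.3, 210.6]), 47.6, 34.6, 89.6)
(array([383., 114.]), array([643.4, 198.7]), 60.6, 17.0, 79.2)
(array([205., 136.]), array([388.4, 186.8]), 217.3, 23.0, 81.0)
(array([320.,  60.]), array([553.8, 279.7]), 109.5, 16.8, 85.9)
(array([253.,   2.]), array([485.6, 357.2]), 7.6, 162.4, 84.0)
```

View pics/t5.png

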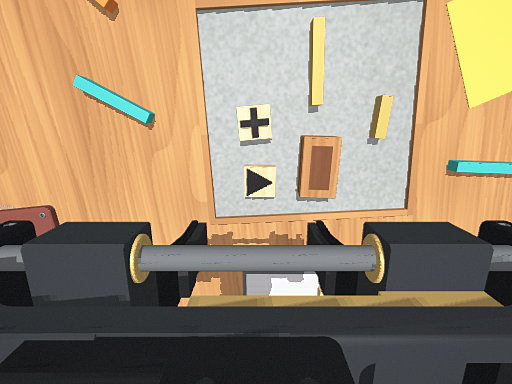

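```bash
python3 -m handwheel '[[[-0.138,0.045,0,0,0,0,0.45],[0,0,0.4,0,0,0,0.45],[0,0,0.4,0,0,0,0.45],[0,0,0.4,0,0,0,0.45],[0,0,0.4,0,0,0,0.45],[0,0,0.4,0,0,0,0.45],[0,0,0,0,0,0,0.45],[0,0,0,0,0,0,0.45]]]'
python3 - <<'E'
from h import *
s=snap("wrist","t6");st=arm.read_state();print(st["tool_pos"],np.degrees(yaw()))
for b in boxes(s,wood(s,200,(205,150,310,240)),.026): print(b)
E
```

```text
clock: 17.95
tool_pos: [0.4587, 0.124, 0.0477]
tool_rot: [0.745, 0.667, -0.0, -0.001]
contact_force: [0.5, -0.2, 0.8]
finger_gap: 0.0629
[0.45980822 0.12433053 0.04882629] 83.71615014573747
(array([262., 229.]), array([461.4, 107.2]), 29.5, 13.5, 21.8)
(array([260., 196.]), array([459. , 126.5]), 49.7, 46.8, 83.8)
```

View pics/t6.png

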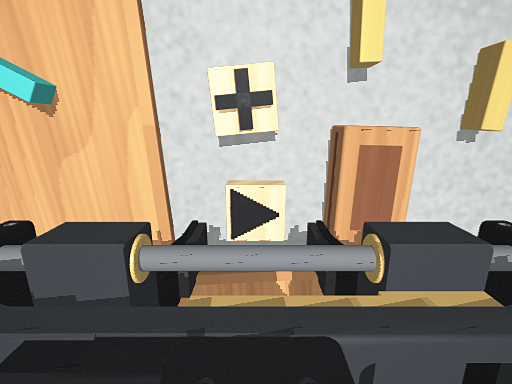

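```bash
python3 -m handwheel '[[[0,0,0.35,0,0,0,0.45],[0,0,0.25,0,0,0,0.45],[0,0,0.1,0,0,0,0.45],[0,0,0,0,0,0,0.45],[0,0,0,0,0,0,0.45]]]'
python3 -m handwheel '[[[0,0,0,0,0,0,-1],[0,0,0,0,0,0,-1],[0,0,0,0,0,0,-1],[0,0,0,0,0,0,-1]]]' 25
```

```text
clock: 18.5
tool_pos: [0.4604, 0.1246, -0.0209]
tool_rot: [0.745, 0.667, 0.001, 0.001]
contact_force: [0.1, 0.8, -0.7]
finger_gap: 0.0632
clock: 18.9
tool_pos: [0.4593, 0.1243, -0.0222]
tool_rot: [0.745, 0.667, 0.0, 0.0]
contact_force: [-0.8, -1.2, 6.8]
finger_gap: 0.0478
```

```bash
python3 -m handwheel '[[[0,0,-0.2,0,0,0,-1],[0,0,-0.5,0,0,0,-1],[0,0,-0.5,0,0,0,-1],[-0.33,0.18,0,0,0,0,-1],[-0.33,0.18,0,0,0,0,-1],[-0.33,0.18,0,0,0,0,-1],[-0.33,0.18,0,0,0,0,-1],[-0.33,0.18,0,0,0,0,-1],[-0.33,0.18,0,0,0,0,-1],[-0.33,0.18,0,0,0,0,-1],[-0.33,0.18,0,0,0,0,-1],[-0.33,0.18,0,0,0,0,-1],[-0.33,0.18,0,0,0,0,-1],[-0.33,0.18,0,0,0,0,-1],[-0.33,0.18,0,0,0,0,-1],[0,0,0.3,0,0,0,-1],[0,0,0.3,0,0,0,-1],[0,0,0,0,0,0,-1],[0,0,0,0,0,0,-1]]]'
python3 -c "
from h import *
s=snap('wrist','p4');st=arm.read_state();print(st['tool_pos'],np.degrees(yaw()),st['finger_gap'])
y=yaw();d=np.array([.6299,-.2943])-st['tool_pos'][:2];print(d@[np.cos(y),np.sin(y)],d@[np.sin(y),-np.cos(y)])"
```

```text
clock: 20.8
tool_pos: [0.6302, -0.2924, 0.0373]
tool_rot: [0.744, 0.668, -0.0, -0.001]
contact_force: [0.2, 0.2, -0.1]
finger_gap: 0.0479
[ 0.63112374 -0.2926036   0.03865411] 83.7771671714287 0.047643809941685884
-0.001819055328781799 -0.0010326495984380494
```

View pics/p4.png

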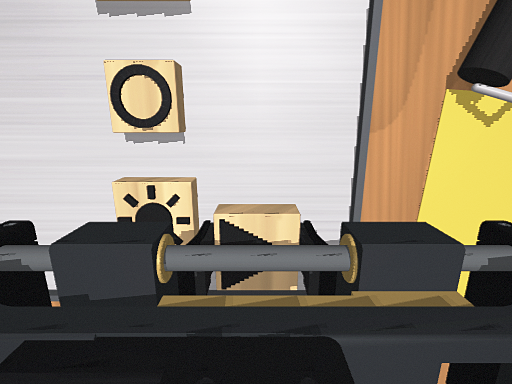

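```bash
python3 -m handwheel '[[[-0.018,-0.01,0,0,0,0,-1],[0,0,0.2,0,0,0,-1],[0,0,0.2,0,0,0,-1],[0,0,0.1,0,0,0,-1],[0,0,0.08,0,0,0,-1],[0,0,0,0,0,0,-1],[0,0,0,0,0,0,-1]]]'
```

```text
clock: 21.55
tool_pos: [0.6298, -0.2946, -0.0198]
tool_rot: [0.745, 0.668, 0.0, 0.0]
contact_force: [-0.0, 0.1, -0.1]
finger_gap: 0.0482
```

```bash
python3 -m handwheel '[[[0,0,0.02,0,0,0,-1],[0,0,0,0,0,0,-1],[0,0,0,0,0,0,0.27],[0,0,0,0,0,0,0.27],[0,0,0,0,0,0,0.27],[0,0,0,0,0,0,0.27]]]'
python3 -m handwheel '[[[0,0,-0.2,0,0,0,0.27],[0,0,-0.5,0,0,0,0.27],[0,0,-0.5,0,0,0,0.27],[0,0,-0.5,0,0,0,0.27],[0,0,-0.5,0,0,0,0.27],[0,0,-0.5,0,0,0,0.27],[0,-0.3,0,0,0,0,0.27],[0,0,0,0,0,0,0.3],[0,0,0,0,0,0,0.3]]]'
python3 - <<'E'
from h import *
s=snap("wrist","p5");print(arm.read_state()["tool_pos"],np.degrees(yaw()))
for b in boxes(s,wood(s,200,(130,0,340,225)),.026): print(b)
E
```

```text
clock: 22.15
tool_pos: [0.63, -0.2946, -0.0222]
tool_rot: [0.745, 0.668, 0.0, 0.001]
contact_force: [2.1, 0.5, 2.8]
finger_gap: 0.0551
clock: 23.05
tool_pos: [0.5986, -0.2915, 0.2468]
tool_rot: [0.745, 0.667, -0.001, -0.0]
contact_force: [0.1, -0.0, -0.2]
finger_gap: 0.0563
[ 0.59894054 -0.29129102  0.24621137] 83.73464007797638
(array([280., 169.]), array([ 629.7, -295.3]), 46.4, 47.0, 83.8)
(array([221., 169.]), array([ 551.7, -285.5]), 58.4, 59.6, 83.7)
(array([334., 168.]), array([ 714. , -314.3]), 151.2, 15.1, 88.1)
(array([220., 108.]), array([ 561.2, -197.5]), 46.8, 47.8, 83.7)
(array([221.,  35.]), array([ 572. , -108.3]), 48.6, 66.6, 83.7)
```

View pics/p5.png

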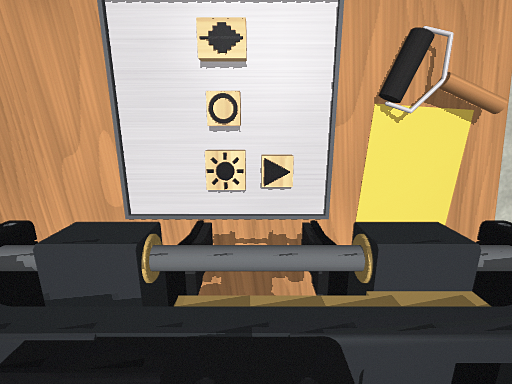

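```bash
python3 -m handwheel '[[[0.41,-0.08,0,0,0,0,0],[0.41,-0.08,0,0,0,0,0],[0.41,-0.08,0,0,0,0,0],[0.41,-0.08,0,0,0,0,0],[0.41,-0.08,0,0,0,0,0],[0.41,-0.08,0,0,0,0,0],[0.41,-0.08,0,0,0,0,0],[0.41,-0.08,0,0,0,0,0],[0.41,-0.08,0,0,0,0,0],[0.41,-0.08,0,0,0,0,0],[0.41,-0.08,0,0,0,0,0],[0.41,-0.08,0,0,0,0,0],[0.41,-0.08,0,0,0,0,0],[0.41,-0.08,0,0,0,0,0],[0,0,0,0,0,-0.39,0],[0,0,0,0,0,0,0],[0,0,0,0,0,0,0]]]'
python3 - <<'E'
from h import *
s=snap("wrist","t7");st=arm.read_state();print(st["tool_pos"],np.degrees(yaw()))
for b in boxes(s,wood(s,180,(180,50,400,217)),.026): print(b)
E
```

```text
clock: 24.8
tool_pos: [0.5509, 0.2908, 0.2463]
tool_rot: [0.732, 0.681, -0.001, -0.0]
contact_force: [0.9, -0.5, -0.8]
finger_gap: 0.0435
[0.55112146 0.29038304 0.24654165] 85.83532890431881
(array([197., 211.]), array([460.6, 233.4]), 15.9, 48.3, 85.9)
(array([260., 185.]), array([554.3, 280.2]), 109.5, 16.4, 85.7)
(array([317., 144.]), array([609.7, 333. ]), 235.6, 330.8, 85.9)
```

View pics/t7.png

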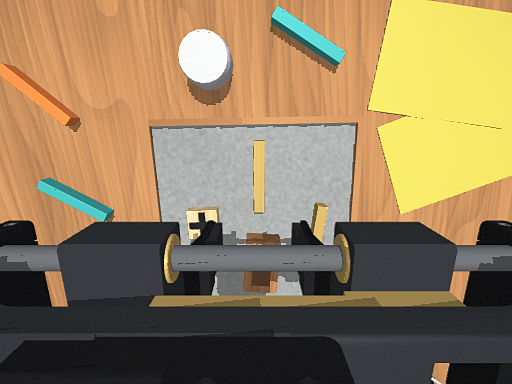

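```bash
python3 -m handwheel '[[[-0.1,0.038,0,0,0,0,0],[0,0,0.4,0,0,0,0],[0,0,0.4,0,0,0,0],[0,0,0.4,0,0,0,0],[0,0,0.4,0,0,0,0],[0,0,0.4,0,0,0,0],[0,0,0,0,0,0,0],[0,0,0,0,0,0,0]]]'
python3 - <<'E'
from h import *
s=snap("wrist","t8");st=arm.read_state();print(st["tool_pos"],np.degrees(yaw()))
E
```

```text
clock: 25.65
tool_pos: [0.5541, 0.2803, 0.048]
tool_rot: [0.732, 0.681, -0.0, -0.0]
contact_force: [-0.7, 0.5, 1.1]
finger_gap: 0.0436
[0.55495095 0.28122848 0.04933832] 85.91674915641929
```

View pics/t8.png

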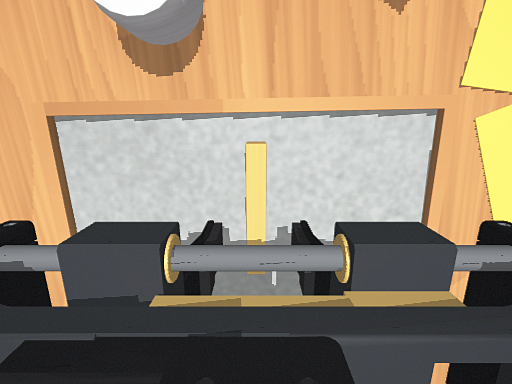

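```bash
python3 -m handwheel '[[[0,0,0.35,0,0,0,0],[0,0,0.25,0,0,0,0],[0,0,0.1,0,0,0,0],[0,0,0,0,0,0,0],[0,0,0,0,0,0,0]]]'
python3 -m handwheel '[[[0,0,0,0,0,0,-1],[0,0,0,0,0,0,-1],[0,0,0,0,0,0,-1],[0,0,0,0,0,0,-1],[0,0,0,0,0,0,-1],[0,0,0,0,0,0,-1]]]' 45
```

```text
clock: 26.2
tool_pos: [0.5551, 0.2821, -0.0205]
tool_rot: [0.732, 0.682, 0.001, 0.0]
contact_force: [0.1, 0.2, 1.1]
finger_gap: 0.0435
clock: 26.8
tool_pos: [0.5539, 0.2817, -0.0222]
tool_rot: [0.731, 0.682, 0.0, 0.0]
contact_force: [-1.3, -1.1, 4.9]
finger_gap: 0.016
```

```bash
python3 -m handwheel '[[[0,0,-0.2,0,0,0,-1],[0,0,-0.4,0,0,0,-1],[0,0,-0.6,0,0,0.37,-1],[-0.4,0,0,0,0,0,-1],[-0.4,0,0,0,0,0,-1],[-0.4,0,0,0,0,0,-1],[-0.4,0,0,0,0,0,-1],[-0.4,0,0,0,0,0,-1],[-0.4,0,0,0,0,0,-1],[-0.4,0,0,0,0,0,-1],[-0.4,0,0,0,0,0,-1],[-0.4,0,0,0,0,0,-1],[-0.4,0,0,0,0,0,-1],[-0.4,0,0,0,0,0,-1],[-0.33,0,0,0,0,0,-1],[0,0,0.3,0,0,0,-1],[0,0,0.3,0,0,0,-1],[0,0,0,0,0,0,-1],[0,0,0,0,0,0,-1]]]'
python3 -c "
from h import *
s=snap('wrist','p6');st=arm.read_state();print(st['tool_pos'],np.degrees(yaw()),st['finger_gap'])
y=yaw();d=np.array([.5047,-.1891])-st['tool_pos'][:2];print(d@[np.cos(y),np.sin(y)],d@[np.sin(y),-np.cos(y)])"
```

```text
clock: 28.7
tool_pos: [0.5026, -0.1883, 0.0271]
tool_rot: [0.744, 0.669, -0.0, -0.001]
contact_force: [1.1, 0.4, -3.0]
finger_gap: 0.0157
[ 0.50361644 -0.18865285  0.0281673 ] 83.90655073909474 0.015588042320164358
-0.0003296030381454499 0.0011249080545272779
```

View pics/p6.png

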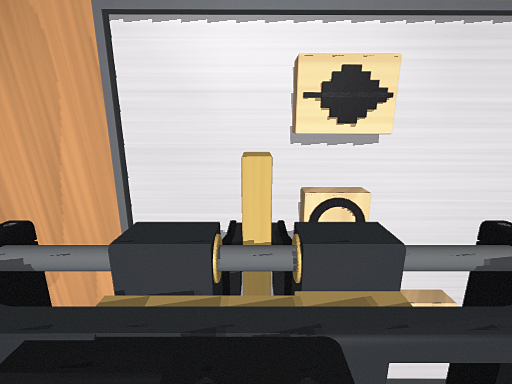

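```bash
python3 -m handwheel '[[[0,0.011,0.2,0,0,0.02,-1],[0,0,0.15,0,0,0,-1],[0,0,0.1,0,0,0,-1],[0,0,0.02,0,0,0,-1],[0,0,0,0,0,0,-1],[0,0,0,0,0,0,-1]]]'
```

```text
clock: 29.35
tool_pos: [0.5047, -0.1891, -0.0191]
tool_rot: [0.745, 0.668, 0.0, 0.0]
contact_force: [-0.7, -0.1, -3.1]
finger_gap: 0.0157
```

```bash
python3 -m handwheel '[[[0,0,0.025,0,0,0,-1],[0,0,0,0,0,0,-1],[0,0,0,0,0,0,-0.42],[0,0,0,0,0,0,-0.42],[0,0,0,0,0,0,-0.42],[0,0,0,0,0,0,-0.42]]]'
python3 -m handwheel '[[[0,0,-0.2,0,0,0,-0.42],[0,0,-0.5,0,0,0,-0.42],[0,0,-0.5,0,0,0,-0.42],[0,0,-0.5,0,0,0,-0.42],[0,0,-0.5,0,0,0,0],[0,0,-0.5,0,0,0,0],[-0.3,0.4,0,0,0,0,0.4],[-0.2,0,0,0,0,0,0.4],[0,0,0,0,0,0,0.4],[0,0,0,0,0,0,0.4]]]'
python3 - <<'E'
from h import *
s=snap("wrist","p7");print(arm.read_state()["tool_pos"],np.degrees(yaw()))
for b in boxes(s,wood(s,190,(160,0,400,225)),.026): print(b)
E
```

```text
clock: 29.95
tool_pos: [0.5044, -0.1891, -0.022]
tool_rot: [0.745, 0.668, 0.0, 0.0]
contact_force: [-0.2, -0.0, -0.1]
finger_gap: 0.0251
clock: 30.95
tool_pos: [0.5383, -0.2428, 0.2474]
tool_rot: [0.745, 0.667, 0.0, -0.001]
contact_force: [-0.2, 0.5, -0.2]
finger_gap: 0.0595
[ 0.53848869 -0.24210292  0.24769188] 83.793967365972
(array([322., 193.]), array([ 628.7, -292.8]), 50.4, 48.4, 83.8)
(array([275., 191.]), array([ 551.9, -283.8]), 61.4, 59.7, 83.8)
(array([162., 200.]), array([ 391.6, -265. ]), 95.0, 9.0, 78.6)
(array([268., 143.]), array([ 560.8, -196.9]), 46.6, 48.2, 83.8)
(array([228., 138.]), array([ 504.6, -190.3]), 110.5, 16.4, 83.8)
(array([273.,  65.]), array([ 571.3, -107.8]), 49.0, 65.5, 83.7)
(array([368., 120.]), array([ 693.3, -186.3]), 112.2, 317.9, 1.3)
(array([303.,  12.]), array([621.9, -42.7]), 25.3, 36.1, 8.4)
(array([278.,  14.]), array([592. , -39.5]), 30.7, 38.1, 83.7)
(array([241.,  15.]), array([537.6, -33.6]), 30.7, 68.6, 83.7)
(array([193.,  17.]), array([469.8, -26.1]), 30.7, 70.8, 83.7)
```

View pics/p7.png

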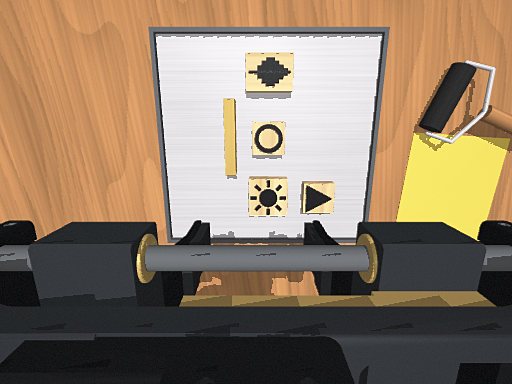

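```bash
python3 -m handwheel '[[[0.39,-0.033,0,0,0,0,0.65],[0.39,-0.033,0,0,0,0,0.65],[0.39,-0.033,0,0,0,0,0.65],[0.39,-0.033,0,0,0,0,0.65],[0.39,-0.033,0,0,0,0,0.65],[0.39,-0.033,0,0,0,0,0.65],[0.39,-0.033,0,0,0,0,0.65],[0.39,-0.033,0,0,0,0,0.65],[0.39,-0.033,0,0,0,0,0.65],[0.39,-0.033,0,0,0,0,0.65],[0,0,0,0,0,0.24,0.65],[0,0,0,0,0,0,0.65],[0,0,0,0,0,0,0.65]]]'
python3 - <<'E'
from h import *
s=snap("wrist","t9");st=arm.read_state();print(st["tool_pos"],np.degrees(yaw()))
hsv=cv2.cvtColor(s["pixels"],cv2.COLOR_BGR2HSV)
for p in [(250,150),(262,170),(270,190)]:print(p,hsv[p[1],p[0]])
cv2.imwrite("pics/t9z.png",cv2.resize(s["pixels"][90:225,190:330],None,fx=4,fy=4,interpolation=cv2.INTER_NEAREST))
E
```

```text
clock: 32.3
tool_pos: [0.548, 0.1473, 0.2478]
tool_rot: [0.753, 0.659, -0.0, 0.0]
contact_force: [-0.9, -0.1, -0.3]
finger_gap: 0.0717
[0.5481493  0.14690522 0.24779261] 82.31709410442198
(250, 150) [ 14 136 208]
(262, 170) [ 10 138 129]
(270, 190) [ 14 135 185]
```

View pics/t9.png

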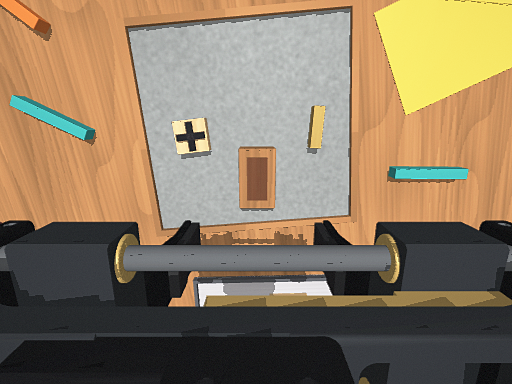

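View pics/t9z.png

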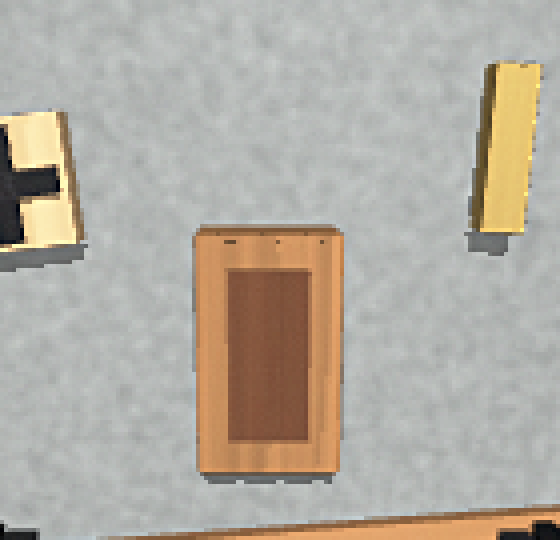

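```bash
python3 - <<'E'
from h import *
s=snap("wrist");st=arm.read_state();print(st["tool_pos"],np.degrees(yaw()))
hsv=cv2.cvtColor(s["pixels"],cv2.COLOR_BGR2HSV)
w=np.zeros(hsv.shape[:2],np.uint8);w[140:214,232:282]=255
p=cv2.inRange(hsv,(4,90,60),(13,255,150))&w
print("panel",boxes(s,p,.039,60))
p=cv2.inRange(hsv,(5,100,145),(22,255,255))&w
print("outer",boxes(s,p,.039,60))
E
```

```text
[0.54824923 0.14677258 0.24779203] 82.29136363011825
panel [(array([256., 178.]), array([547.5, 137.8]), 63.5, 29.4, 82.3)]
outer [(array([259., 175.]), array([547.7, 137.9]), 89.0, 53.6, 82.1)]
```

```bash
python3 -m handwheel '[[[-0.09,0.005,0,0,0,0,0.65],[0,0,0.4,0,0,0,0.65],[0,0,0.4,0,0,0,0.65],[0,0,0.4,0,0,0,0.65],[0,0,0.4,0,0,0,0.65],[0,0,0.4,0,0,0,0.65],[0,0,0,0,0,0,0.65],[0,0,0.3,0,0,0,0.65],[0,0,0.2,0,0,0,0.65],[0,0,0.08,0,0,0,0.65],[0,0,0,0,0,0,0.65],[0,0,0,0,0,0,0.65]]]'
```

```text
clock: 33.6
tool_pos: [0.5486, 0.1392, -0.0085]
tool_rot: [0.753, 0.658, 0.001, 0.0]
contact_force: [-0.1, -0.7, 0.0]
finger_gap: 0.0721
```

```bash
python3 -m handwheel '[[[0,0,0,0,0,0,-1],[0,0,0,0,0,0,-1],[0,0,0,0,0,0,-1],[0,0,0,0,0,0,-1],[0,0,0,0,0,0,-1]]]' 20
```

```text
clock: 34.1
tool_pos: [0.5478, 0.1392, -0.0097]
tool_rot: [0.753, 0.659, 0.0, 0.0]
contact_force: [-1.0, -0.4, 6.1]
finger_gap: 0.0536
```

```bash
python3 -m handwheel '[[[0,0,-0.2,0,0,0,-1],[0,0,-0.5,0,0,0,-1],[0,0,-0.5,0,0,-0.25,-1],[-0.33,0.05,0,0,0,0,-1],[-0.33,0.05,0,0,0,0,-1],[-0.33,0.05,0,0,0,0,-1],[-0.33,0.05,0,0,0,0,-1],[-0.33,0.05,0,0,0,0,-1],[-0.33,0.05,0,0,0,0,-1],[-0.33,0.05,0,0,0,0,-1],[-0.33,0.05,0,0,0,0,-1],[-0.33,0.05,0,0,0,0,-1],[-0.33,0.05,0,0,0,0,-1],[0,0,0.3,0,0,0,-1],[0,0,0.2,0,0,0,-1],[0,0,0,0,0,0,-1],[0,0,0,0,0,0,-1]]]'
python3 -c "
from h import *
s=snap('wrist','p8');st=arm.read_state();print(st['tool_pos'],np.degrees(yaw()),st['finger_gap'])
y=yaw();d=np.array([.5611,-.1955])-st['tool_pos'][:2];print(d@[np.cos(y),np.sin(y)],d@[np.sin(y),-np.cos(y)])"
```

```text
clock: 35.8
tool_pos: [0.5615, -0.1938, 0.0599]
tool_rot: [0.744, 0.668, 0.0, -0.0]
contact_force: [0.5, 0.6, -0.9]
finger_gap: 0.0536
[ 0.56218819 -0.19395963  0.06072041] 83.84817583132678 0.053989555011911224
-0.0016481124198802646 -0.0009168532338134219
```

View pics/p8.png

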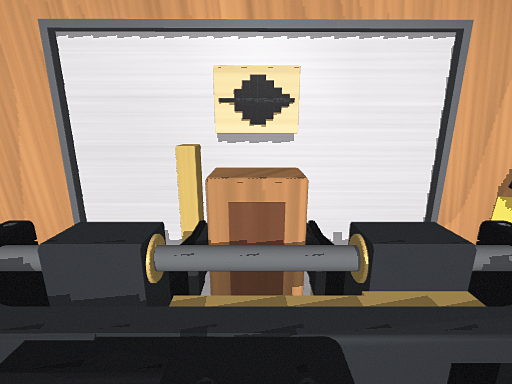

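```bash
python3 -m handwheel '[[[-0.017,-0.005,0.2,0,0,0,-1],[0,0,0.15,0,0,0,-1],[0,0,0.08,0,0,0,-1],[0,0,0,0,0,0,-1],[0,0,0,0,0,0,-1],[0,0,0,0,0,0,-1]]]'
```

```text
clock: 36.45
tool_pos: [0.5615, -0.1959, 0.0176]
tool_rot: [0.744, 0.668, 0.0, 0.0]
contact_force: [-0.2, 0.3, -2.0]
finger_gap: 0.0539
```

```bash
python3 -m handwheel '[[[0,0,0.03,0,0,0,-1],[0,0,0,0,0,0,-1]]]'; python3 -m handwheel '[[[0,0,0.01,0,0,0,-1],[0,0,0,0,0,0,-1]]]'
```

```text
clock: 36.65
tool_pos: [0.5609, -0.196, 0.0137]
tool_rot: [0.744, 0.668, -0.0, 0.0]
contact_force: [-0.0, -0.2, -1.0]
finger_gap: 0.0538
clock: 36.85
tool_pos: [0.561, -0.196, 0.0133]
tool_rot: [0.744, 0.668, -0.0, 0.0]
contact_force: [-2.0, 0.1, 4.8]
finger_gap: 0.0538
```

Contact. Release and retreat.

```bash
python3 -m handwheel '[[[0,0,0,0,0,0,0.42],[0,0,0,0,0,0,0.42],[0,0,0,0,0,0,0.42],[0,0,0,0,0,0,0.42]]]'
python3 -m handwheel '[[[0,0,-0.1,0,0,0,0.42],[0,0,-0.4,0,0,0,0.42],[0,0,-0.5,0,0,0,0.42],[0,0,-0.5,0,0,0,0.42],[0,0,-0.5,0,0,0,0.42],[0,0,-0.4,0,0,0,0.42],[-0.3,0,0,0,0,0,0.42],[-0.3,0,0,0,0,0,0.42],[0,0,0,0,0,0,0.42],[0,0,0,0,0,0,0.42]]]'
python3 - <<'E'
from h import *
s=snap("wrist","f1");print(arm.read_state()["tool_pos"],np.degrees(yaw()))
for b in boxes(s,wood(s,190,(175,0,340,225)),.026): print(b)
hsv=cv2.cvtColor(s["pixels"],cv2.COLOR_BGR2HSV)
w=np.zeros(hsv.shape[:2],np.uint8);w[60:200,175:340]=255
p=cv2.inRange(hsv,(4,90,60),(13,255,150))&w
print("panel",boxes(s,p,.062,60))
p=cv2.inRange(hsv,(5,100,145),(16,255,255))&w
print("outer",boxes(s,p,.062,60))
t=snap("top","f1t");cv2.imwrite("pics/f1tz.png",cv2.resize(t["pixels"][110:270,110:440],None,fx=2.4,fy=2.4,interpolation=cv2.INTER_CUBIC))
E
```

```text
clock: 37.25
tool_pos: [0.5609, -0.1959, 0.0127]
tool_rot: [0.744, 0.668, 0.0, -0.0]
contact_force: [-0.0, -0.2, -0.7]
finger_gap: 0.0619
clock: 38.25
tool_pos: [0.5542, -0.256, 0.2531]
tool_rot: [0.745, 0.667, 0.0, -0.0]
contact_force: [-0.0, 0.7, 0.0]
finger_gap: 0.062
[ 0.55454569 -0.25479957  0.25311308] 83.83532136591919
(array([307., 188.]), array([ 628.7, -294.5]), 47.2, 48.5, 83.8)
(array([261., 180.]), array([ 552., -284.]), 61.4, 59.9, 83.8)
(array([274., 131.]), array([ 586.3, -201.1]), 95.0, 7.6, 82.8)
(array([265., 117.]), array([ 571.7, -199.5]), 95.0, 24.0, 83.7)
(array([242., 128.]), array([ 539.2, -195.9]), 95.1, 11.5, 83.2)
(array([217., 128.]), array([ 504.7, -189.8]), 108.9, 16.5, 83.9)
(array([253.,  62.]), array([ 571.1, -108. ]), 49.0, 66.2, 83.8)
(array([324.,  11.]), array([666.4, -52.5]), 21.7, 42.1, 83.8)
(array([292.,  10.]), array([623.3, -47.8]), 21.7, 30.6, 83.8)
(array([266.,  10.]), array([589.2, -44. ]), 21.7, 30.1, 83.8)
(array([231.,  10.]), array([539.5, -38.6]), 21.7, 66.6, 83.8)
(array([187.,   8.]), array([484. , -31.9]), 20.5, 27.8, 83.8)
panel [(array([256., 131.]), array([ 561.1, -198. ]), 63.4, 29.7, 83.8)]
outer [(array([259., 131.]), array([ 561.4, -198. ]), 88.2, 53.8, 83.8)]
```

View pics/f1.png

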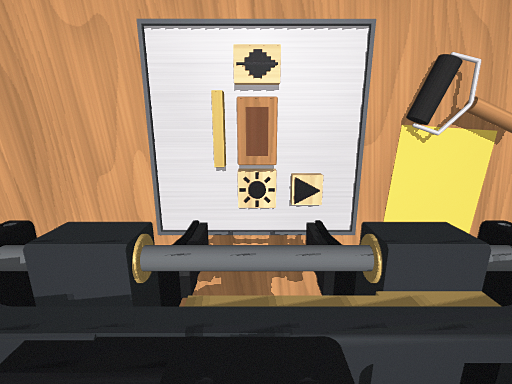

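View pics/f1tz.png

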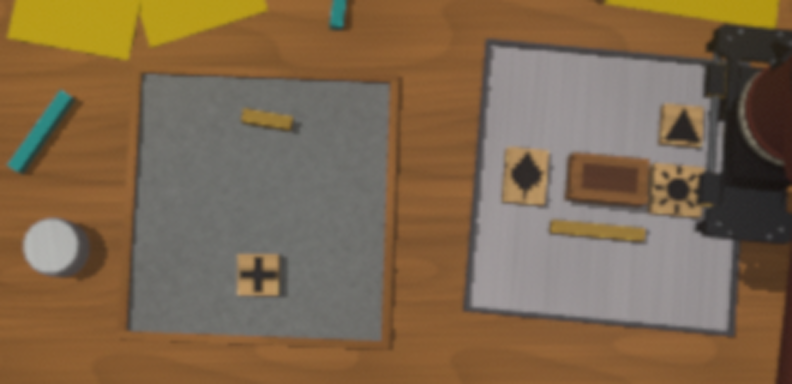

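```bash
python3 -c "
from cell import arm
print(arm.read_state()['contact_force']); print(arm.close_job())"
```

```text
[ 0.00610825  0.70867855 -0.05553407]
the job is handed in; nothing more can be done
None
```

The forme is made up in the order asked, and I handed the job in at about 38 s of the 106 s allowed. The gripper was clear of everything.

| Piece | Wanted | Last measurement (wrist camera) |
|---|---|---|
| Ring sort | Midway between sun and leaf, in line with them | About 88.6 mm from each centre; less than 1 mm off their line |
| Triangle sort | 79 mm centre to centre behind the sun block (25 mm gap) | About 77.5–78.6 mm (gap 23.5–24.6 mm); about 1–2 mm off sideways |
| Long rule | 57 mm centre to centre in front of the ring (25 mm gap) | 56.6 mm (gap 24.6 mm); 0.4 mm off centre; parallel to the row |
| Planer | Flat and centred on the ring | About 1 mm off centre; squared with the galley |

In the last top picture the cross sort, short rule and ink tin are where they started.

- **First grasp missed:** my first grasp of the ring closed above it. The real fingertips sit about 25 mm higher than the reported TCP. I allowed for that offset in every later move; the sort itself was not disturbed.
- **Measurements that disagreed:** camera readings varied by 1–3 mm between views. The sun–leaf distance read about 177 mm in the wide views against the 180 mm given. Close, centred views gave 179.8 mm, and I used those for the targets.

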